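# Slacken the rod stop's lock, then hold its hidden bolt head square

### The arm

A 6-joint arm with a two-finger parallel gripper is mounted at the origin on the work surface. World frame = base frame: x ahead of the robot, y to its left, z up, the work surface at z = 0. Lengths are in m, angles in rad, forces in N, time in s.
With the tool pointing down it reaches from about 0.2 to 0.875 m from the base axis. Payload 3.4 kg.
Tool frame: the origin (TCP) lies midway between the tips of the shut fingers; the grasp point (between the pads) lies 19 mm behind it; z points along the fingers, y is the line along which they close (so a half turn about z gives the same grasp; the last joint's range is limited). The gripper opens to 94 mm and grips with 3 to 60 N. Pads are 16 mm wide; open, the fingers measure 119 mm over their backs; the gripper's body (75 mm by 177 mm) begins 78 mm behind the grasp point.
Start: joints at [1.04, 0.276, 1.505, -0, 1.361, -0.121], TCP at [0.229, 0.527, 0.205] pointing down, gripper open.
Joint ranges: [-2.89, 2.89], [-0.75, 2.08], [0.22, 2.7], [-1.18, 4.32], [0.11, 2.71], [-2.7, 2.7]. Speed limits (rad/s): [2.57, 2.57, 3.14, 3.14, 3.14, 3.14].

### API

Orientations are given as a unit quaternion [x, y, z, w].
In Python, from bench import observe, snapshot, close_job, spot_in gives the robot as it stands. The module is installed in compiled form; this text tells all that it offers.
- The arm moves only by the tool send_rows, never from a script. Its arguments are lists of equal length, an entry for each row: "linear": the shift along the tool's x, y, z in m, a list of three; "twist": the turn about the tool's z in degrees. A call has 1 to 8 rows; each row is the pose to reach, as a shift and turn from the pose commanded when the call began, along the tool's axes at that moment; what a row does not reach only later rows make up. A row lasts 1/12 s, in which the tool goes at most 41.7 mm and 7.16 degrees, less where a joint would pass 70% of its speed; a pose out of reach is approached as far as the arm can. A call with a gripper value outside its range is refused whole. "gripper" is the finger opening in m, from 0 to 0.094, set as the call begins (left out, the last holds). The fingers move at their own pace and stop on an object; "force" is the grip in N (left out, the last holds). Time passes only in rows, so rows that repeat a pose let the fingers close. It gives the time, the measured TCP pose, the force, the opening and the grip force at its end, in the units of the state.
- observe(): the state, without advancing time (a new reading comes with each control period).
- snapshot(name): name is "scene" or "top" or "wrist"; returns a dict with "img" (420x560x3 uint8, red, green, blue), "vertical_fov" (degrees; the focal length in pixels is half the picture's height over the tangent of half this angle, whatever the lens; pixels are square), "cx", "cy" (the principal point, pixels), "R" (3x3) and "t" (3): a world point X has camera coordinates R X + t; the wrist camera has in their place "T_tool_cam" (4x4, takes a point from camera to tool coordinates, whose origin is the TCP and whose axes are the flange's). Camera axes: x right, y down, z forward; pixel columns grow to the right and rows downward; lengths in m; the calibration is good to about 2 mm. A picture is of the moment at which its call begins: read the wrist's pose just before it. There is no depth.
- close_job(): hands the job in; it is judged then, once.
Trained networks look in the newest picture that a camera, given by its name, has taken for a name from the list of things; names that differ only in an ending like _2 or _b are one class to them, and where a whole thing is asked for, a point or a joint stands for the part that bears it (a point fixed in the world has none). Each returns a list of dicts, best first, with "conf" (0 to 1); they miss things now and then, are a little off and sometimes report something else, mostly with a low value. They report only what shows in the picture. A call takes as long as a camera call. They do not tell look-alikes from the thing itself.
- spot_in(thing, camera): "location" ([x, y, z] in m, in the coordinates of the camera as it stood for that picture, good to about 4 mm: the middle of the surface that is visible of it).
The state is a dict: "t": time; "q": joint angles; "qvel": joint speeds; "joint_torque": joint torques, N m; "position": TCP position; "orientation": TCP orientation; "wrist_force": force on the tool from outside, world axes, zero at the start; "moment": the same for the moment, N m; "width": opening from 0.0 (shut) to 1.0 (fully open); "grip_force": force on a finger pad.
Only numpy, scipy, OpenCV 4.12 (cv2) and the standard library are available. Lean on these libraries where they do the work, as an engineer would, in place of code of your own. Each camera call takes 0.05 s, during which the arm holds its last target. There are 200 camera calls.

### The job

On the rod end-stop, take the square-handled socket key from the tool stand, set it over the lock screw's flat tang and turn the lock anticlockwise (seen from above) to its stop; leave the key standing on the screw. The sprung bolt will have twisted: reach down into the gap behind the bracket, grip the hexagonal bolt head, turn it back until two of its flats are upright again and keep hold of it so that it cannot turn - the job finishes while you are still gripping the head. Do not turn the lock with the fingers, and leave the nut driver, V-block, ring gauge and bottle where they stand.

Things in the scene. Friction and masses are not known exactly. Their poses are not given: they have to be found in the camera images.
- fixture: Rod end-stop fixed to the bench, mm: aluminium foot 200 x 290 x 12 (x -105..95, y -210..80). Origin on the bench under the bolt axis, x away from the robot, y left, z up. Steel bracket x -3..3, y -45..45, top z 107; rear plate behind it x 49..55, same width, top z 92; the 46 mm gap is open at top and sides. Nut, bolt stub and short rods in a guide in front (x -100..-3, z below 100).
- lock (a joint): Angle of the lock screw, rad; 0 = tight with the tang along the fixture's y axis, grows anticlockwise seen from above up to a firm stop at 1.25. Starts at 0 to 0.25. Turning it takes about 0.15 N m, and it stays where it is left.
- lock_seat (a point): Centre of the flat top (38 mm disc, 20.5 mm above the bench) of the lock screw, on which the key's foot rests; at x -20, y -150 mm of the fixture. The upright brass tang stands on it: 6 mm thick (point x), 18 mm long (point y), 14 mm high, its top 4 mm thinner (3 x 15 mm). z up; the point turns with the screw.
- bolt: Hex bolt head (steel) in the gap, 24 mm across flats (27.7 over corners, flats 13.9 long), 20 thick (fixture x 14..34). Origin: its centre, fixture x 24, z 85. Untwisted, its axes are the fixture's and the flats square to its y are upright. A spring twists it about fixture x, top leaning to +y, by 0.28 rad per rad of lock (0.35 at the stop); turning it back takes 0.2 N m; let go, it springs back.
- key: Socket key, loose, about 160 g, upright in either pocket of the stand: foot 24 (x) x 34 (y) x 26 mm high with a slot socket 9 (x) x 22 (y) mm, 16 deep, open below; neck 18 mm; square black handle 24 x 24 mm from 45 to 115 mm above the origin. Origin: centre of the foot's underside, z up. Seated on the lock, its origin is at lock_seat and its y lies along the tang (either way round).
- key_grip (a point): Point on the key's axis 85 mm above its foot, inside the square handle.
- stand: Fixed grey tool stand 70 x 190 x 35 mm; origin at the centre of its underside; two pockets 27 x 37 mm, 25 mm deep, 50 mm either way along its y axis (long side of a pocket along y).
- driver: Bystander: nut driver with a round handle (28 mm dia, 108 mm tall, block foot) standing in the stand's other pocket. Origin at its foot.
- vblock: Bystander: steel V-block 50 x 40 x 36 mm. Origin under its centre.
- gauge: Bystander: steel ring gauge 60 mm dia, 18 mm high. Origin under its centre.
- oil: Bystander: white bottle 56 mm dia, 150 mm tall. Origin under its centre.
Not all that is in view belongs to the job. What is shaped like the key but orange, red or yellow is not meant.

How it is judged:
By the outcome, as a careful person would: the job done as asked, in the order asked, and still so for the second after the job is handed in, while the arm keeps its last pose, push and grip.
It also fails if it takes over 48 s, if anything falls off the work surface, if the arm or the gripper's body presses on something with over 40 N, if the wrist force passes 120 N, or if a joint passes its speed limit or range.

## Working session

There is one attempt and no reset: what is moved stays moved. The work goes in short steps, Python scripts to look and compute and a tool call to move; the robot and the scene stay as the last step left them, time stands still between calls to the robot, and variables do not carry over. Pictures are saved under pics/ and viewed, at most 10 in all, crops included, and the job is handed in when it is done.

Besides the shell and the picture viewer there is one more tool, called after ">>>" by a JSON object that holds its "method" and its "body", one argument or row to a line. send_rows: Moves the arm, as the interface text tells. Its arguments: {"type":"object","properties":{"linear":{"type":"array","items":{"type":"array","items":{"type":"number"}}},"twist":{"type":"array","items":{"type":"number"}},"gripper":{"type":"number"},"force":{"type":"number"}},"required":["linear","twist"]}

```bash
mkdir -p pics
cat > h.py <<'E'
import numpy as np, cv2
from bench import observe, snapshot, close_job, spot_in
from scipy.spatial.transform import Rotation as Ro
def cam(n):
    s=observe(); d=snapshot(n)
    if n=="wrist":
        T=np.eye(4); T[:3,:3]=Ro.from_quat(s["orientation"]).as_matrix(); T[:3,3]=s["position"]
        W=T@np.array(d["T_tool_cam"])
    else:
        W=np.eye(4); R=np.array(d["R"]); W[:3,:3]=R.T; W[:3,3]=-R.T@np.array(d["t"])
    d["W"]=W; d["f"]=d["img"].shape[0]/2/np.tan(np.radians(d["vertical_fov"])/2)
    return d
def save(d,name): cv2.imwrite("pics/"+name,d["img"][:,:,::-1])
def world(d,p): return (d["W"]@np.append(p,1))[:3]
def proj(d,X):
    c=np.linalg.inv(d["W"])@np.append(X,1); return d["f"]*c[0]/c[2]+d["cx"], d["f"]*c[1]/c[2]+d["cy"]
def ray(d,u,v,z):
    r=d["W"][:3,:3]@np.array([(u-d["cx"])/d["f"],(v-d["cy"])/d["f"],1]); o=d["W"][:3,3]
    return o+r*(z-o[2])/r[2]
E
python3 - <<'E'
from h import *
s=observe(); print({k:np.round(v,3) for k,v in s.items()})
for c in ["top","scene"]:
    d=cam(c); save(d,c+"0.png")
    for t in ["fixture","lock_seat","lock","bolt","key","key_grip","stand","driver","vblock","gauge","oil"]:
        for r in spot_in(t,c)[:3]:
            if r["conf"]>.2: print(c,t,round(r["conf"],2),world(d,r["location"]).round(3),np.round(proj(d,world(d,r["location"]))))
a=[cv2.imread(f"pics/{c}0.png") for c in("top","scene")]
E
```

```text
{'t': np.float64(0.0), 'q': array([ 1.04 ,  0.277,  1.506, -0.   ,  1.361, -0.121]), 'qvel': array([ 0.001,  0.   ,  0.002,  0.002,  0.001, -0.   ]), 'joint_torque': array([-1.0000e-03, -4.0459e+01, -2.3722e+01,  7.0000e-02,  3.4000e-02,
       -0.0000e+00]), 'position': array([0.229, 0.527, 0.205]), 'orientation': array([ 0.203,  0.979, -0.001, -0.   ]), 'wrist_force': array([ 0.811, -0.078, -0.156]), 'moment': array([ 0.004,  0.017, -0.069]), 'grip_force': np.float64(0.0), 'width': np.float64(1.002)}
top fixture 0.94 [0.557 0.05  0.015] [262. 208.]
top fixture 0.69 [ 0.463 -0.363  0.112] [408. 239.]
top lock_seat 0.64 [ 0.537 -0.029  0.022] [288. 215.]
top lock 0.64 [ 0.539 -0.03   0.017] [288. 215.]
top lock 0.6 [ 0.711 -0.266  0.038] [368. 157.]
top bolt 0.62 [0.586 0.114 0.097] [238. 195.]
top key 0.62 [ 0.573 -0.372  0.101] [410. 201.]
top key 0.6 [ 0.516 -0.474  0.086] [445. 221.]
top key 0.56 [ 0.461 -0.364  0.11 ] [408. 240.]
top key_grip 0.66 [ 0.465 -0.362  0.118] [408. 238.]
top key_grip 0.66 [ 0.464 -0.319  0.038] [387. 240.]
top key_grip 0.54 [0.684 0.427 0.102] [129. 1
[... 778 characters left out ...]
0.598 0.117 0.092] [322. 193.]
scene key 0.94 [ 0.526 -0.481  0.071] [131. 335.]
scene key 0.75 [ 0.39  -0.352  0.076] [138. 261.]
scene key 0.68 [ 0.588 -0.383  0.077] [180. 322.]
scene key_grip 0.79 [ 0.481 -0.373  0.095] [153. 287.]
scene key_grip 0.61 [ 0.591 -0.386  0.077] [179. 324.]
scene key_grip 0.61 [ 0.528 -0.476  0.075] [132. 333.]
scene stand 0.61 [ 0.492 -0.326  0.03 ] [175. 287.]
scene stand 0.41 [0.574 0.043 0.011] [296. 219.]
scene stand 0.27 [ 0.546 -0.032  0.016] [270. 230.]
scene driver 0.64 [ 0.485 -0.277  0.078] [185. 265.]
scene vblock 0.85 [ 0.716 -0.272  0.033] [252. 331.]
scene gauge 0.52 [0.516 0.362 0.011] [352. 144.]
scene oil 0.93 [0.7   0.418 0.084] [417. 152.]
```

View pics/top0.png

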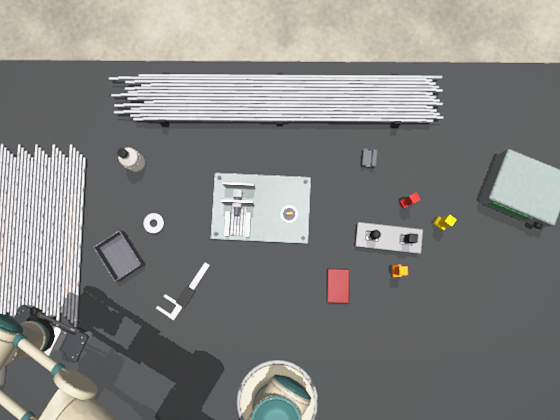

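View pics/scene0.png

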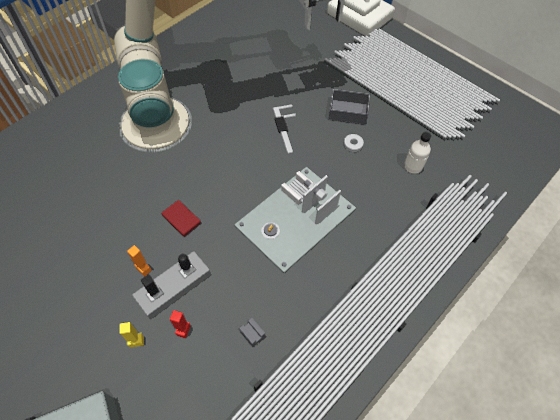

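The top view shows the black square key at about (408,239) in the -y pocket and the round-handled driver at (373,235). The lock is at (288,214) and the bracket gap at (238,193). The orange, red and yellow tools around the stand are decoys. Next I move towards the stand.

>>> {"method": "send_rows", "body": {
  "linear": [
    [-0.023,-0.031,-0.0125],
    [-0.046,-0.062,-0.025],
    [-0.069,-0.093,-0.0375],
    [-0.092,-0.124,-0.05],
    [-0.114,-0.154,-0.0625],
    [-0.137,-0.185,-0.075],
    [-0.16,-0.216,-0.0875],
    [-0.183,-0.247,-0.1]
  ],
  "twist": [0,0,0,0,0,0,0,0],
  "gripper": 0.06
}}

```text
t: 1.87
position: [0.2983, 0.2262, 0.3062]
orientation: [0.203, 0.979, 0.0, 0.0]
wrist_force: [0.9, 0.0, 0.4]
width: 0.641
grip_force: 0.0
```

```bash
cat >> h.py <<'E'
def go(target,yawx):
    """tool-axis shift and twist to bring TCP to world target and tool x to yawx (deg)"""
    s=observe(); R=Ro.from_quat(s["orientation"]).as_matrix(); p=np.array(s["position"])
    y=np.degrees(np.arctan2(R[1,0],R[0,0]))
    print("t",round(float(s["t"]),2),"pos",p.round(4),"yawx",y.round(2),"shift",(R.T@(np.array(target)-p)).round(4),"twist",round((y-yawx+180)%360-180,2),"q",np.round(s["q"],2),"F",np.round(s["wrist_force"],1),"w",round(float(s["width"])*94,1),"grip",np.round(s["grip_force"],1))
E
python3 - <<'E'
from h import *
go([.44,-.34,.30],85)
print(np.round(snapshot("wrist")["T_tool_cam"],3), snapshot("wrist")["vertical_fov"])
E
```

```text
t 1.87 pos [0.2983 0.2262 0.3062] yawx 156.57 shift [-0.3551 -0.4632  0.0062] twist 71.57 q [ 0.46 -0.08  1.67 -0.    1.55 -0.7 ] F [0.9 0.  0.4] w 60.3 grip 0.0
[[-0.002 -0.958 -0.286  0.085]
 [ 1.    -0.002 -0.001  0.001]
 [ 0.    -0.286  0.958 -0.18 ]
 [ 0.     0.     0.     1.   ]] 70.87240194067347
```

>>> {"method": "send_rows", "body": {
  "linear": [
    [-0.03,-0.014,-0.005],
    [-0.06,-0.028,-0.01],
    [-0.09,-0.042,-0.015],
    [-0.12,-0.056,-0.02],
    [-0.15,-0.07,-0.025],
    [-0.185,-0.084,-0.03],
    [-0.22,-0.1,-0.035],
    [-0.245,-0.112,-0.035]
  ],
  "twist": [7,14,21,28,35,42,49,56]
}}

```text
t: 2.63
position: [0.4813, 0.0263, 0.3407]
orientation: [0.642, 0.767, 0.001, 0.001]
wrist_force: [-0.2, 0.4, 0.6]
width: 0.641
grip_force: 0.0
```

Run:
```python
from h import *
go([.455,-.33,.30],85)
d=cam("wrist"); save(d,"w1.png"); np.save("w1.npy",d,allow_pickle=True)
for t in ["fixture","lock_seat","lock","bolt","key_grip"]:
    for r in spot_in(t,"wrist")[:2]: print(t,round(r["conf"],2),world(d,r["location"]).round(4),np.round(proj(d,world(d,r["location"]))))
```

```text
t 2.63 pos [0.4813 0.0263 0.3407] yawx 100.14 shift [-0.3461 -0.0887  0.0407] twist 15.14 q [-0.09  0.08  1.42  0.    1.63 -0.27] F [-0.2  0.4  0.6] w 60.3 grip 0.0
fixture 0.79 [0.5643 0.0756 0.0139] [339. 157.]
fixture 0.33 [ 0.5474 -0.0286  0.0199] [317. 215.]
lock_seat 0.82 [ 0.542 -0.028  0.023] [314. 214.]
lock 0.67 [ 0.5479 -0.0302  0.0216] [317. 216.]
bolt 0.85 [0.5928 0.1177 0.095 ] [375. 137.]
key_grip 0.81 [ 0.464  -0.3622  0.0821] [240. 385.]
key_grip 0.69 [ 0.5758 -0.3727  0.0564] [297. 385.]
```

View pics/w1.png

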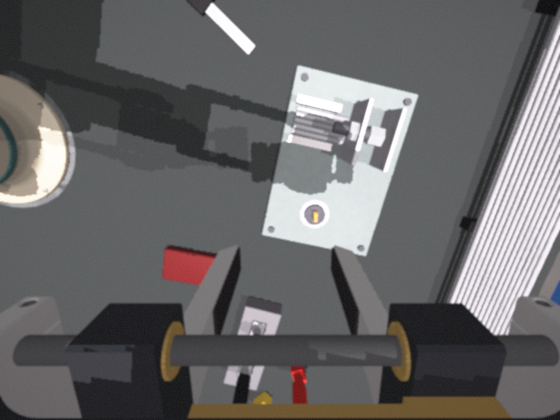

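>>> {"method": "send_rows", "body": {
  "linear": [
    [-0.038,-0.009,0.005],
    [-0.076,-0.017,0.01],
    [-0.114,-0.026,0.015],
    [-0.152,-0.035,0.02],
    [-0.19,-0.043,0.025],
    [-0.228,-0.052,0.03],
    [-0.266,-0.06,0.035],
    [-0.303,-0.069,0.04]
  ],
  "twist": [2,4,6,8,10,12,14,15]
}}

```text
t: 3.6
position: [0.466, -0.2828, 0.3008]
orientation: [0.734, 0.679, 0.0, 0.0]
wrist_force: [0.2, 0.0, 0.2]
width: 0.638
grip_force: 0.0
```

```bash
cat > fix.py <<'E'
from h import *
def rect(d,z,mask_fn,lo,hi,s=0.0005):
    nx=int((hi[0]-lo[0])/s); ny=int((hi[1]-lo[1])/s)
    src=np.float32([proj(d,[*p,z]) for p in [(lo[0],lo[1]),(hi[0],lo[1]),(hi[0],hi[1]),(lo[0],hi[1])]])
    M=cv2.getPerspectiveTransform(src,np.float32([[0,0],[nx,0],[nx,ny],[0,ny]]))
    w=cv2.warpPerspective(d["img"],M,(nx,ny)); return w, mask_fn(w.astype(int)).astype(np.uint8)
E
python3 - <<'E'
from fix import *
go([.463,-.362,.25],85)
d=np.load("w1.npy",allow_pickle=True).item()
print(d["img"][80,305],d["img"][220,280],d["img"][230,340],d["img"][60,290],d["img"][200,410])
lo,hi=(.40,-.15),(.75,.28)
w,m=rect(d,.012,lambda w:(w[...,1]>95)&(w[...,1]>w[...,0]),lo,hi)
n,l,st,c=cv2.connectedComponentsWithStats(m); k=1+np.argmax(st[1:,4])
cn=max(cv2.findContours((l==k).astype(np.uint8),0,2)[0],key=cv2.contourArea)
r=cv2.minAreaRect(cn); print(r, "center",np.array(lo)+np.array(r[0])*.0005,"size",np.array(r[1])*.5,r[2])
b=cv2.boxPoints(r); print(b*.0005+lo)
d=cam("wrist"); save(d,"w2.png"); np.save("w2.npy",d,allow_pickle=True)
for t in ["key","key_grip","driver","stand"]:
    for r in spot_in(t,"wrist")[:2]: print(t,round(r["conf"],2),world(d,r["location"]).round(4),np.round(proj(d,world(d,r["location"]))))
cv2.imwrite("pics/w1w.png",np.hstack([w[:,:,::-1],cv2.cvtColor(m*255,8)])[:600,:])
E
```

```text
t 3.6 pos [ 0.466  -0.2828  0.3008] yawx 85.6 shift [-0.0792  0.003   0.0508] twist 0.6 q [-0.67  0.19  1.39  0.    1.56 -0.6 ] F [0.2 0.  0.2] w 59.9 grip 0.0
[163 162 170] [225 231 231] [226 231 232] [ 98 100  99] [100 101 103]
((349.0, 429.5), (859.0, 698.0), 90.0) center [0.5745  0.06475] size [429.5 349. ] 90.0
[[ 0.4        -0.15      ]
 [ 0.74900001 -0.15      ]
 [ 0.74900001  0.27950001]
 [ 0.4         0.27950001]]
key 0.93 [ 0.5175 -0.4726  0.0815] [328. 307.]
key 0.92 [ 0.4685 -0.3598  0.1114] [292. 250.]
key_grip 0.97 [ 0.382  -0.3357  0.0751] [231. 229.]
key_grip 0.84 [ 0.5777 -0.3732  0.0888] [368. 247.]
driver 0.85 [ 0.4781 -0.2625  0.1077] [294. 178.]
stand 0.84 [ 0.4765 -0.3119  0.033 ] [294. 201.]
```

View pics/w2.png

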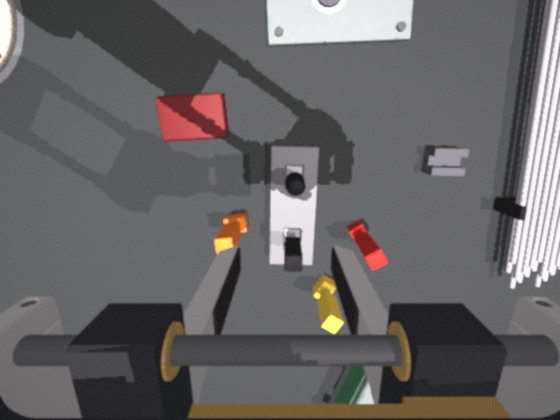

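The wrist view shows the key's black top at about (292,262), the driver at (295,183) and the stand edges at columns 270-318. I fit the stand and foot rectangles next.

Run:
```python
from fix import *
def fit(d,z,fn,lo,hi,seed=None):
    w,m=rect(d,z,fn,lo,hi); n,l,st,c=cv2.connectedComponentsWithStats(m); k=1+np.argmax(st[1:,4])
    cn=max(cv2.findContours((l==k).astype(np.uint8),0,2)[0],key=cv2.contourArea)
    r=cv2.minAreaRect(cn); b=cv2.boxPoints(r)*.0005+lo
    print("center",(np.array(lo)+np.array(r[0])*.0005).round(4),"size",np.array(r[1])*.5,r[2]);print(b.round(4)); return w,m
d=np.load("w1.npy",allow_pickle=True).item()
w,m=fit(d,.012,lambda w:(w.min(-1)>125)&(w.max(-1)-w.min(-1)<25),(.42,-.12),(.70,.25))
cv2.imwrite("pics/w1w.png",np.hstack([w[:,:,::-1],cv2.cvtColor(m*255,8)])[::2,::2])
d=np.load("w2.npy",allow_pickle=True).item()
print(d["img"][200,310],d["img"][200,330],d["img"][240,275],d["img"][258,292],d["img"][246,285])
w,m=fit(d,.035,lambda w:(w.min(-1)>115),(.41,-.44),(.53,-.20))
cv2.imwrite("pics/w2w.png",np.hstack([w[:,:,::-1],cv2.cvtColor(m*255,8)]))
w,m=fit(d,.125,lambda w:(w.max(-1)<60),(.44,-.39),(.49,-.33))
cv2.imwrite("pics/w2k.png",cv2.resize(d["img"][150:300,240:350,::-1],None,fx=4,fy=4,interpolation=2))
a=cv2.imread("pics/w1w.png");b=cv2.imread("pics/w2w.png");c=cv2.imread("pics/w2k.png")
H=600;f=lambda i:cv2.resize(i,(0,0),fx=.5,fy=.5)
o=np.zeros((600,800,3),np.uint8)
for i,x in((a,0),(f(b),560)): o[:i.shape[0],x:x+i.shape[1]]=i
c=cv2.resize(c,(0,0),fx=.5,fy=.5); o[300:600,560:780]=c[:300,:220]
cv2.imwrite("pics/m1.png",o)
```

```text
center [0.562  0.0543] size [292.70227051 202.10467529] 87.60499572753906
[[ 0.4549 -0.0877]
 [ 0.6569 -0.0961]
 [ 0.6691  0.1963]
 [ 0.4672  0.2048]]
[239 233 238] [104 105 107] [208 201 207] [77 75 76] [58 57 59]
center [ 0.4738 -0.3245] size [193.02609253  75.26320648] 83.79655456542969
[[ 0.4259 -0.4164]
 [ 0.5008 -0.4246]
 [ 0.5216 -0.2327]
 [ 0.4468 -0.2245]]
center [ 0.4688 -0.349 ] size [27.  19.5] 90.0
[[ 0.459  -0.3625]
 [ 0.4785 -0.3625]
 [ 0.4785 -0.3355]
 [ 0.459  -0.3355]]
```

View pics/m1.png

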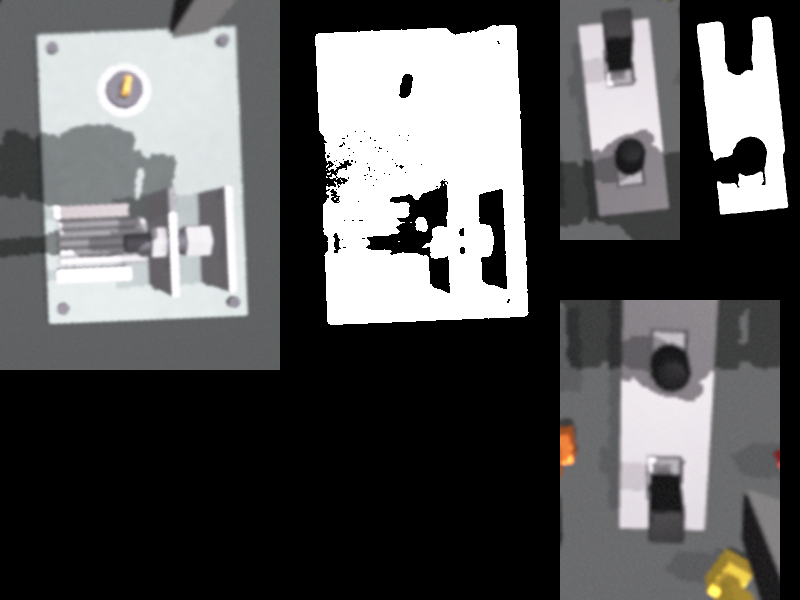

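>>> {"method": "send_rows", "body": {
  "linear": [
    [-0.025,0.002,0.02],
    [-0.05,0.005,0.05],
    [-0.075,0.007,0.08],
    [-0.0903,0.009,0.11],
    [-0.0903,0.009,0.135],
    [-0.0903,0.009,0.16],
    [-0.0903,0.009,0.175],
    [-0.0903,0.009,0.175]
  ],
  "twist": [1,1.6,1.6,1.6,1.6,1.6,1.6,1.6]
}}

```text
t: 4.52
position: [0.467, -0.3694, 0.1226]
orientation: [0.743, 0.67, 0.0, -0.003]
wrist_force: [-0.3, -0.3, 0.3]
width: 0.637
grip_force: 0.0
```

Run:
```python
from h import *
go([.468,-.3735,.076],84)
d=cam("wrist"); save(d,"w3.png"); np.save("w3.npy",d,allow_pickle=True)
for z in (.125,):
  print([np.round(proj(d,[.468+a*.012,-.3735+b*.012,z])) for a in(-1,1) for b in(-1,1)])
```

```text
t 4.52 pos [ 0.467  -0.3694  0.1226] yawx 84.09 shift [-0.0042  0.0016  0.0465] twist 0.09 q [-0.79  0.37  1.58  0.    1.2  -0.68] F [-0.3 -0.3  0.3] w 59.9 grip 0.0
[array([273., 283.]), array([268., 251.]), array([308., 280.]), array([305., 247.])]
```

View pics/w3.png

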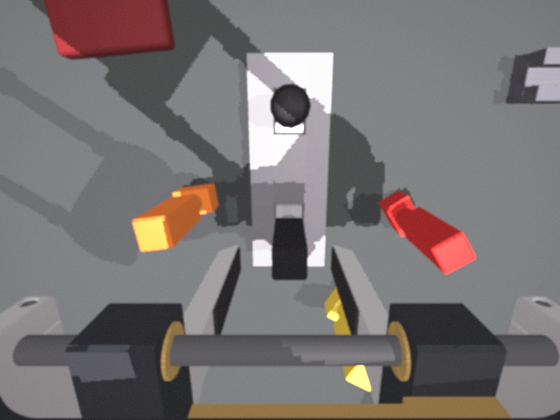

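The key sits between the open fingers: its top face is at rows 246-278 and cols 273-307, matching the prediction. Next I descend and grip.

>>> {"method": "send_rows", "body": {
  "linear": [
    [0,0,0.013],
    [0,0,0.026],
    [0,0,0.039],
    [0,0,0.05],
    [0,0,0.05],
    [0,0,0.05]
  ],
  "twist": [0,0,0,0,0,0]
}}

```text
t: 5.07
position: [0.4687, -0.3732, 0.0763]
orientation: [0.743, 0.669, 0.0, 0.0]
wrist_force: [-0.1, 0.1, 0.4]
width: 0.636
grip_force: 0.0
```

>>> {"method": "send_rows", "body": {
  "linear": [
    [0,0,0],
    [0,0,0],
    [0,0,0],
    [0,0,0],
    [0,0,0],
    [0,0,0]
  ],
  "twist": [0,0,0,0,0,0],
  "gripper": 0.01,
  "force": 40
}}

```text
t: 5.57
position: [0.4682, -0.3738, 0.0756]
orientation: [0.744, 0.669, 0.0, 0.0]
wrist_force: [-1.3, 0.0, -0.4]
width: 0.257
grip_force: 40.3
```

Run:
```python
from h import *
go([.468,-.3735,.16],84)
```

```text
t 5.57 pos [ 0.4682 -0.3738  0.0756] yawx 83.91 shift [ 0.0002 -0.0001 -0.0844] twist -0.09 q [-0.79  0.41  1.65  0.    1.09 -0.68] F [-1.3  0.  -0.4] w 24.2 grip 40.3
```

>>> {"method": "send_rows", "body": {
  "linear": [
    [0,0,-0.035],
    [0,0,-0.07],
    [0,0,-0.105],
    [0.0,0.0,-0.135],
    [0.02,0.003,-0.145],
    [0.055,0.007,-0.145],
    [0.095,0.011,-0.145],
    [0.135,0.015,-0.145]
  ],
  "twist": [0,0,0,0,0,0,0,0]
}}

```text
t: 6.23
position: [0.497, -0.2399, 0.2202]
orientation: [0.744, 0.668, 0.0, -0.0]
wrist_force: [1.1, -0.3, -2.3]
width: 0.254
grip_force: 40.0
```

>>> {"method": "send_rows", "body": {
  "linear": [
    [0.035,0.004,0],
    [0.07,0.008,0],
    [0.09,0.01,0.01],
    [0.105,0.012,0.02],
    [0.115,0.013,0.03],
    [0.115,0.013,0.03],
    [0.115,0.013,0.03]
  ],
  "twist": [0,0,0,0,0,0,0]
}}

```text
t: 6.82
position: [0.5217, -0.128, 0.1896]
orientation: [0.743, 0.669, -0.001, -0.001]
wrist_force: [-0.2, 0.3, -2.1]
width: 0.253
grip_force: 40.0
```

Run:
```python
from fix import *
go([.5434,-.0301,.185],84)
d=cam("wrist"); np.save("w4.npy",d,allow_pickle=True)
for r in spot_in("lock_seat","wrist")[:2]: print(r["conf"],world(d,r["location"]).round(4))
print(np.round(proj(d,[.5434,-.0301,.0205])))
from fix import rect
w,m=rect(d,.0325,lambda w:(w[...,0]-w[...,2]>50),(.513,-.06),(.573,0),.0002)
M=cv2.moments(m,True); a=.5*np.degrees(np.arctan2(2*M["mu11"],M["mu20"]-M["mu02"])); print("tang c",.513+M["m10"]/M["m00"]*.0002,-.06+M["m01"]/M["m00"]*.0002,"angle",a,"area mm2",M["m00"]*.04)
cn=max(cv2.findContours(m,0,2)[0],key=cv2.contourArea);r=cv2.minAreaRect(cn);print(np.array(r[0])*.0002+[.513,-.06],np.array(r[1])*.2,r[2])
s=cv2.resize(w,(400,400))[:,:,::-1]
k=d["img"][:,:,::-1]; o=np.zeros((420,800,3),np.uint8); o[:400,:400]=s; o[:420,400:]=k[:,80:480]
cv2.imwrite("pics/m2.png",o)
```

```text
t 6.82 pos [ 0.5217 -0.128   0.1896] yawx 83.97 shift [0.0997 0.0113 0.0046] twist -0.03 q [-0.37  0.23  1.61 -0.    1.3  -0.26] F [-0.2  0.3 -2.1] w 23.7 grip 40.0
0.56 [ 0.5455 -0.0279  0.0261]
[296. 112.]
tang c 0.5435448860315605 -0.029323144360023375 angle -78.33900709196364 area mm2 136.88
[ 0.54373647 -0.02941412] [ 8.11320038 19.26342621] 12.528807640075684
```

View pics/m2.png

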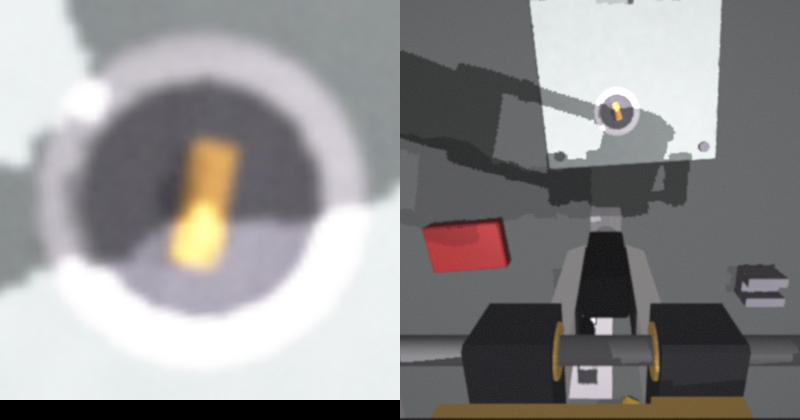

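The tang is at world yaw of about +12° (lock about 0.25 rad), centred at (0.5435,-0.0297). The held key's foot shows in front of the handle at about (605,215), so I check its offset in the hand.

Run:
```python
from h import *
d=np.load("w4.npy",allow_pickle=True).item()
T=np.array(d["T_tool_cam"]); Ti=np.linalg.inv(T)
def pt(p): c=Ti@np.append(p,1); return np.round([d["f"]*c[0]/c[2]+d["cx"],d["f"]*c[1]/c[2]+d["cy"]],1)
print(pt([0,0,0]))
for off in(-.004,0,.004): print(off,"handle bottom",pt([off+.012,0,.0206]),"foot top front",pt([off+.017,0,.0396]),"foot bot",pt([off+.017,0,.0656]),"foot top corners",pt([off+.017,-.012,.0396]),pt([off+.017,.012,.0396]),"handle top front",pt([off+.012,0,-.049]))
g=cv2.cvtColor(d["img"],7)
print(g[195:250,280:292].mean(1).round().astype(int)); print(g[215,260:312])
cv2.imwrite("pics/m3.png",cv2.resize(d["img"][190:330,230:345,::-1],None,fx=4,fy=4,interpolation=2))
```

```text
[286.4 258.6]
-0.004 handle bottom [286.3 236.3] foot top front [286.2 221.6] foot bot [286.2 212.3] foot top corners [270.9 221.7] [301.6 221.6] handle top front [286.7 286.1]
0 handle bottom [286.3 231.1] foot top front [286.2 216.8] foot bot [286.2 207.9] foot top corners [270.8 216.8] [301.6 216.7] handle top front [286.7 279. ]
0.004 handle bottom [286.3 225.9] foot top front [286.2 211.8] foot bot [286.2 203.4] foot top corners [270.7 211.8] [301.7 211.8] handle top front [286.7 271.7]
[ 62  62  62  63  62  63  62  62  63  62  64  72  89 103 107 109 109 109
 109 110 115 126 134 137 137 136 134 133 133 133 129 120 114 111 109 100
  75  42  27  24  24  25  26  24  25  25  26  26  26  24  24  26  26  26
  25]
[ 93  93  94  91  95  93  91  93  92  96 107 116 119 119 119 122 124 129
 128 125 119 114 112 113 115 114 113 115 112 115 117 118 118 117 115 116
 117 117 117 116 110  96  79  67  61  60  66  65  65  66  67  67]
```

View pics/m3.png

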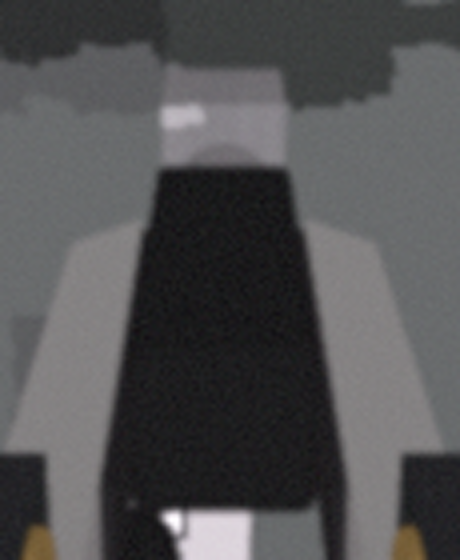

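>>> {"method": "send_rows", "body": {
  "linear": [
    [0.03,0.003,0.01],
    [0.06,0.006,0.025],
    [0.085,0.009,0.045],
    [0.1,0.0114,0.06],
    [0.1,0.0114,0.074],
    [0.1,0.0114,0.074],
    [0.1,0.0114,0.074]
  ],
  "twist": [-4,-8,-12,-16,-17.9,-17.9,-17.9]
}}

```text
t: 7.5
position: [0.5443, -0.0307, 0.1164]
orientation: [0.631, 0.776, -0.0, -0.0]
wrist_force: [0.4, 0.4, -2.0]
width: 0.253
grip_force: 40.0
```

Run:
```python
from h import *
go([.5435,-.0298,.086],101.9)
```

```text
t 7.5 pos [ 0.5443 -0.0307  0.1164] yawx 101.71 shift [ 0.0011 -0.0006  0.0304] twist -0.19 q [-0.18  0.3   1.71 -0.    1.14 -0.39] F [ 0.4  0.4 -2. ] w 23.8 grip 40.0
```

Lowering in two stages to check the contact.

>>> {"method": "send_rows", "body": {
  "linear": [
    [0.001,-0.0006,0.005],
    [0.001,-0.0006,0.01],
    [0.001,-0.0006,0.015],
    [0.001,-0.0006,0.02],
    [0.001,-0.0006,0.02]
  ],
  "twist": [0,0,0,0,0]
}}

```text
t: 7.92
position: [0.5427, -0.0291, 0.0955]
orientation: [0.631, 0.776, -0.0, -0.001]
wrist_force: [-0.2, 0.6, -2.5]
width: 0.254
grip_force: 40.0
```

>>> {"method": "send_rows", "body": {
  "linear": [
    [0,0,0.004],
    [0,0,0.008],
    [0,0,0.01],
    [0,0,0.01]
  ],
  "twist": [0,0,0,0]
}}

```text
t: 8.25
position: [0.5435, -0.0289, 0.0863]
orientation: [0.631, 0.776, -0.0, -0.0]
wrist_force: [-0.2, -0.8, -2.2]
width: 0.251
grip_force: 40.0
```

Run:
```python
from h import *
go([.5435,-.0298,.086],101.9)
```

```text
t 8.25 pos [ 0.5435 -0.0289  0.0863] yawx 101.82 shift [-0.0009 -0.0001  0.0003] twist -0.08 q [-0.18  0.32  1.75  0.    1.06 -0.39] F [-0.2 -0.8 -2.2] w 23.6 grip 40.0
```

>>> {"method": "send_rows", "body": {
  "linear": [
    [0,0,0.0006],
    [0,0,0.0006],
    [0,0,0.0006],
    [0,0,0.0006],
    [0,0,0.0006],
    [0,0,0.0006],
    [0,0,0.0006],
    [0,0,0.0006]
  ],
  "twist": [-6,-13,-20,-27,-34,-41,-48,-55]
}}

```text
t: 8.92
position: [0.5431, -0.0296, 0.0861]
orientation: [0.198, 0.98, -0.001, -0.0]
wrist_force: [-2.3, -1.9, -0.1]
width: 0.253
grip_force: 40.0
```

Run:
```python
from h import *
go([.5435,-.0298,.086],101.9+67); print(np.round(observe()["moment"],3))
```

```text
t 8.92 pos [ 0.5431 -0.0296  0.0861] yawx 157.17 shift [-0.0004 -0.0001  0.0001] twist -11.73 q [-0.18  0.32  1.75 -0.    1.06 -1.35] F [-2.3 -1.9 -0.1] w 23.8 grip 40.0
[-0.516  0.353 -0.208]
```

>>> {"method": "send_rows", "body": {
  "linear": [
    [0,0,0],
    [0,0,0],
    [0,0,0],
    [0,0,0]
  ],
  "twist": [-3,-6,-9,-9]
}}

```text
t: 9.25
position: [0.5431, -0.0298, 0.0861]
orientation: [0.123, 0.992, -0.001, -0.0]
wrist_force: [-1.5, -2.8, 0.4]
width: 0.252
grip_force: 40.0
```

Run:
```python
from h import *
go([.5435,-.0298,.086],101.9+67); print(np.round(observe()["moment"],3))
```

```text
t 9.25 pos [ 0.5431 -0.0298  0.0861] yawx 165.89 shift [-0.0003  0.0001  0.0001] twist -3.01 q [-0.18  0.32  1.75 -0.    1.06 -1.51] F [-1.5 -2.8  0.4] w 23.7 grip 40.0
[-0.651  0.441 -0.069]
```

>>> {"method": "send_rows", "body": {
  "linear": [
    [0,0,0],
    [0,0,0],
    [0,0,0]
  ],
  "twist": [-2,-4,-4]
}}

```text
t: 9.5
position: [0.5431, -0.0298, 0.0861]
orientation: [0.089, 0.996, -0.001, -0.0]
wrist_force: [-2.4, -3.3, 1.2]
width: 0.255
grip_force: 40.0
```

Run:
```python
from h import *
go([.5435,-.0298,.086],101.9+67); print(np.round(observe()["moment"],3))
```

```text
t 9.5 pos [ 0.5431 -0.0298  0.0861] yawx 169.81 shift [-0.0004  0.0001  0.0001] twist 0.91 q [-0.18  0.32  1.75 -0.    1.06 -1.57] F [-2.4 -3.3  1.2] w 24.0 grip 40.0
[-0.818  0.533 -0.088]
```

>>> {"method": "send_rows", "body": {
  "linear": [
    [0,0,0],
    [0,0,0],
    [0,0,0]
  ],
  "twist": [-2,-4,-4]
}}

```text
t: 9.75
position: [0.5431, -0.0299, 0.0861]
orientation: [0.054, 0.999, -0.001, -0.0]
wrist_force: [-1.5, -4.1, 1.0]
width: 0.253
grip_force: 40.0
```

Run:
```python
from h import *
go([.5435,-.0298,.086],101.9+67); print(np.round(observe()["moment"],3))
```

```text
t 9.75 pos [ 0.5431 -0.0299  0.0861] yawx 173.77 shift [-0.0004  0.0001  0.0001] twist 4.87 q [-0.18  0.32  1.75 -0.    1.06 -1.64] F [-1.5 -4.1  1. ] w 23.8 grip 40.0
[-1.032  0.618 -0.203]
```

Run:
```python
from h import *
d=cam("wrist"); np.save("w5.npy",d,allow_pickle=True)
a=cv2.resize(d["img"][160:335,215:360,::-1],None,fx=3,fy=3,interpolation=2)
for r in spot_in("lock","wrist")[:1]: print(world(d,r["location"]))
b=cv2.resize(d["img"][:,:,::-1],None,fx=.65,fy=.65)
o=np.zeros((525,800,3),np.uint8); o[:a.shape[0],:a.shape[1]]=a; o[:b.shape[0],436:]=b; cv2.imwrite("pics/m4.png",o)
```

```text
[ 0.54437118 -0.02916367  0.02450988]
```

View pics/m4.png

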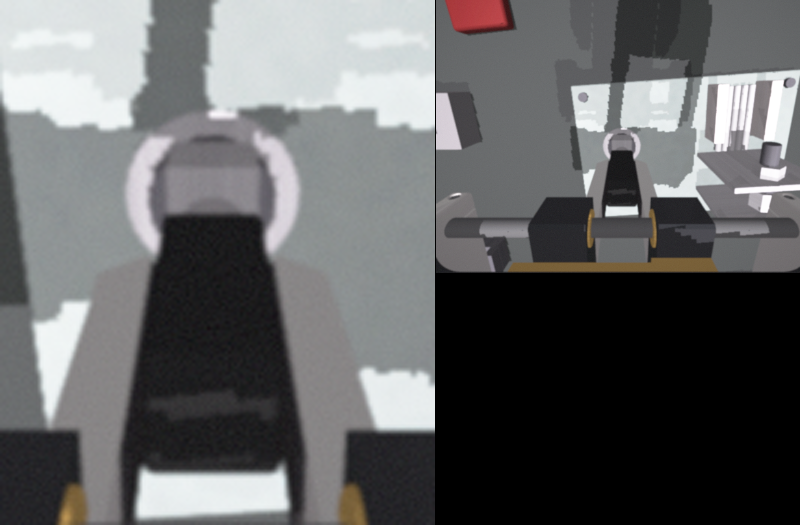

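>>> {"method": "send_rows", "body": {
  "linear": [
    [0,0,0],
    [0,0,0],
    [0,0,0],
    [0,0,0]
  ],
  "twist": [-1,-2,-3,-3],
  "force": 60
}}

```text
t: 10.18
position: [0.5431, -0.0299, 0.0861]
orientation: [0.029, 1.0, -0.001, -0.0]
wrist_force: [-2.1, -4.3, 3.2]
width: 0.251
grip_force: 60.1
```

Run:
```python
from h import *
go([.5435,-.0298,.086],101.9+67); print(np.round(observe()["moment"],3))
```

```text
t 10.18 pos [ 0.5431 -0.0299  0.0861] yawx 176.71 shift [-0.0004  0.0001  0.0001] twist 7.81 q [-0.18  0.32  1.75 -0.    1.06 -1.69] F [-2.1 -4.3  3.2] w 23.6 grip 60.1
[-1.232  0.719 -0.509]
```

>>> {"method": "send_rows", "body": {
  "linear": [
    [0,0,0],
    [0,0,0],
    [0,0,0],
    [0,0,0]
  ],
  "twist": [-1,-2,-3,-3]
}}

```text
t: 10.52
position: [0.543, -0.03, 0.0861]
orientation: [0.003, 1.0, -0.001, -0.0]
wrist_force: [-3.0, -5.6, 2.3]
width: 0.251
grip_force: 60.1
```

Run:
```python
from h import *
go([.5435,-.0298,.086],101.9+67); print(np.round(observe()["moment"],3))
d=np.load("w5.npy",allow_pickle=True).item(); e=cam("wrist"); np.save("w6.npy",e,allow_pickle=True)
for x in (d,e):
    g=cv2.cvtColor(x["img"],7)[200:245,270:305].astype(int)
    # dark handle bottom edge row per column
    print([int(np.argmax(g[:,c]<60)) for c in range(2,33,3)])
```

```text
t 10.52 pos [ 0.543  -0.03    0.0861] yawx 179.66 shift [-0.0005  0.0002  0.0001] twist 10.76 q [-0.18  0.32  1.75 -0.    1.06 -1.75] F [-3.  -5.6  2.3] w 23.6 grip 60.1
[-1.364  0.767 -0.758]
[32, 32, 32, 32, 32, 32, 32, 32, 32, 32, 42]
[32, 32, 32, 32, 32, 32, 32, 32, 32, 32, 36]
```

The moment climbs against the firm stop (−0.2 to −0.76 N m), so the lock is at its end. I relax the twist, release and move up.

>>> {"method": "send_rows", "body": {
  "linear": [
    [0,0,-0.0005],
    [0,0,-0.0005],
    [0,0,-0.0005]
  ],
  "twist": [4,7.6,7.6]
}}

```text
t: 10.82
position: [0.5431, -0.0297, 0.0861]
orientation: [0.069, 0.998, -0.001, -0.0]
wrist_force: [-2.5, -4.1, -1.0]
width: 0.252
grip_force: 60.0
```

>>> {"method": "send_rows", "body": {
  "linear": [
    [0,0,0],
    [0,0,0],
    [0,0,0],
    [0,0,0],
    [0,0,-0.01],
    [0,0,-0.03],
    [0,0,-0.06],
    [0,0,-0.09]
  ],
  "twist": [0,0,0,0,0,0,0,0],
  "gripper": 0.06
}}

```text
t: 11.48
position: [0.5431, -0.0284, 0.1775]
orientation: [0.068, 0.998, 0.0, -0.001]
wrist_force: [0.2, 0.6, 0.2]
width: 0.638
grip_force: 0.0
```

>>> {"method": "send_rows", "body": {
  "linear": [
    [-0.006,0.03,-0.015],
    [-0.012,0.06,-0.025],
    [-0.018,0.09,-0.03],
    [-0.024,0.12,-0.03],
    [-0.0296,0.1536,-0.03],
    [-0.0296,0.1536,-0.03],
    [-0.0296,0.1536,-0.03]
  ],
  "twist": [-2,-4,-5.5,-5.5,-5.5,-5.5,-5.5]
}}

```text
t: 12.07
position: [0.5939, 0.121, 0.2068]
orientation: [0.018, 1.0, 0.0, 0.0]
wrist_force: [-0.6, 0.6, 0.5]
width: 0.64
grip_force: 0.0
```

Run:
```python
from fix import *
go([.5937,.118,.15],177.6); print(np.round(observe()["moment"],3))
d=cam("wrist"); np.save("w7.npy",d,allow_pickle=True); save(d,"w7.png")
for r in spot_in("bolt","wrist")[:2]: print(r["conf"],world(d,r["location"]).round(4),np.round(proj(d,world(d,r["location"]))))
th=-.35; fx=np.array([.9991,-.0418,0]); fy=np.array([.0418,.9991,0]); O=np.array([.5697,.119,0])
for a in (70,130,10,90,150,30):
  a=np.radians(a); print([np.round(proj(d,O+fx*x+fy*.01385*np.cos(a)+[0,0,.085+.01385*np.sin(a)])) for x in(.014,.034)])
print("bracket top",[np.round(proj(d,O+fx*x+fy*y+[0,0,z])) for x,z in((-.003,.107),(.003,.107),(.049,.092),(.055,.092)) for y in(-.045,.045)])
```

```text
t 12.07 pos [0.5939 0.121  0.2068] yawx 177.9 shift [ 0.0001 -0.003   0.0568] twist 0.3 q [ 0.09  0.32  1.43  0.    1.38 -1.45] F [-0.6  0.6  0.5] w 60.1 grip 0.0
[0.043 0.017 0.026]
0.71 [0.5919 0.1201 0.0952] [284. 210.]
[array([287., 203.]), array([286., 222.])]
[array([273., 202.]), array([273., 221.])]
[array([295., 200.]), array([295., 219.])]
[array([282., 203.]), array([282., 222.])]
[array([270., 201.]), array([270., 220.])]
[array([294., 201.]), array([293., 220.])]
bracket top [array([235., 188.]), array([328., 188.]), array([235., 194.]), array([328., 194.]), array([240., 233.]), array([324., 234.]), array([240., 239.]), array([324., 239.])]
```

View pics/w7.png

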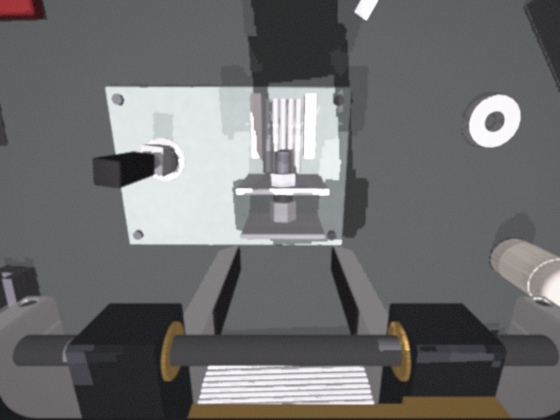

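The key stands on the screw. The bracket top is at rows 188-194 and cols 236-328, as predicted, and the head is at about cols 273-296. I refine its y and ridge.

Run:
```python
from h import *
d=np.load("w7.npy",allow_pickle=True).item(); g=cv2.cvtColor(d["img"],7).astype(int)
print("cols 264..304"); print(g[203:217,264:305].mean(0).round().astype(int))
print("bracket row 191 cols 230..240, 322..334",g[190:192,228:244].mean(0),g[190:192,320:336].mean(0))
print("rear 237", g[236:239,232:248].mean(0),g[236:239,316:332].mean(0)); print("col 250 rows180-245",g[180:245,245:255].mean(1).round().astype(int))
```

```text
cols 264..304
[102 102 102 102 103 107 115 120 123 137 160 174 178 178 178 178 178 179
 178 178 178 178 173 161 147 143 142 142 142 142 142 133 115 105 104 104
 104 104 104 104 104]
bracket row 191 cols 230..240, 322..334 [231.5 232.  231.  220.  178.  142.  136.5 183.  250.  255.  255.  255.
 255.  255.  255.  255. ] [255.  255.  254.5 255.  255.  255.  255.  255.  255.  220.5 149.  139.5
 142.  142.  143.5 142. ]
rear 237 [230.         231.         230.33333333 230.         230.33333333
 230.         228.33333333 223.33333333 210.         197.66666667
 195.         195.33333333 196.33333333 195.66666667 194.
 190.33333333] [195.33333333 195.33333333 194.66666667 194.33333333 193.66666667
 193.33333333 193.         188.66666667 174.         153.
 136.66666667 120.33333333 104.66666667  96.66666667  94.
  92.33333333]
col 250 rows180-245 [113 112 114 112 110 109 106 122 184 228 238 240 226 190 158 130 117 116
 116 117 116 116 116 116 117 117 118 117 116 115 114 113 113 115 116 116
 114 114 112 112 110 110 109 109 107 108 106 106 105 105 106 106 108 124
 157 184 191 191 194 209 225 229 229 220 179]
```

>>> {"method": "send_rows", "body": {
  "linear": [
    [0,0.003,0.02],
    [0,0.0053,0.045],
    [0,0.0053,0.075],
    [0,0.0053,0.1],
    [0,0.0053,0.105],
    [0,0.0053,0.105],
    [0,0.0053,0.105]
  ],
  "twist": [0.3,0.3,0.3,0.3,0.3,0.3,0.3],
  "gripper": 0.04
}}

```text
t: 12.75
position: [0.5945, 0.1238, 0.1025]
orientation: [0.023, 1.0, 0.0, 0.001]
wrist_force: [-0.3, 1.5, 0.5]
width: 0.429
grip_force: 0.0
```

Run:
```python
from h import *
go([.594,.1263,.085],177.6)
```

```text
t 12.75 pos [0.5945 0.1238 0.1025] yawx 177.35 shift [0.0007 0.0025 0.0175] twist -0.25 q [ 0.09  0.39  1.59 -0.    1.15 -1.43] F [-0.3  1.5  0.5] w 40.4 grip 0.0
```

>>> {"method": "send_rows", "body": {
  "linear": [
    [0.0007,0.0025,0],
    [0.0007,0.0025,0.005],
    [0.0007,0.0025,0.01],
    [0.0007,0.0025,0.015],
    [0.0007,0.0025,0.018],
    [0.0007,0.0025,0.021],
    [0.0007,0.0025,0.024],
    [0.0007,0.0025,0.024]
  ],
  "twist": [0,0,0,0,0,0,0,0]
}}

```text
t: 13.42
position: [0.5938, 0.1251, 0.0774]
orientation: [0.022, 1.0, -0.002, 0.001]
wrist_force: [1.1, -4.8, 3.5]
width: 0.425
grip_force: 2.8
```

Run:
```python
from h import *
go([.594,.1263,.066],177.6); print(np.round(observe()["moment"],3))
```

```text
t 13.42 pos [0.5938 0.1251 0.0774] yawx 177.48 shift [-0.0002  0.0012  0.0114] twist -0.12 q [ 0.1   0.42  1.63 -0.    1.1  -1.43] F [ 1.1 -4.8  3.5] w 40.0 grip 2.8
[-1.058 -0.065 -0.015]
```

>>> {"method": "send_rows", "body": {
  "linear": [
    [0,0.0005,0.003],
    [0,0.001,0.006],
    [0,0.0012,0.009],
    [0,0.0012,0.0115],
    [0,0.0012,0.0115]
  ],
  "twist": [0,0,0,0,0]
}}

```text
t: 13.83
position: [0.594, 0.1254, 0.0661]
orientation: [0.022, 1.0, -0.003, 0.001]
wrist_force: [-0.2, -8.4, 5.1]
width: 0.424
grip_force: 3.9
```

Run:
```python
from h import *
go([.594,.1263,.066],177.6); print(np.round(observe()["moment"],3))
d=cam("wrist"); np.save("w8.npy",d,allow_pickle=True)
cv2.imwrite("pics/w8.png",cv2.resize(d["img"][120:270,200:360,::-1],None,fx=4,fy=4,interpolation=2))
```

```text
t 13.83 pos [0.594  0.1254 0.0661] yawx 177.5 shift [0.     0.0009 0.0001] twist -0.1 q [ 0.1   0.43  1.64 -0.01  1.07 -1.43] F [-0.2 -8.4  5.1] w 39.9 grip 3.9
[-1.551 -0.063  0.03 ]
```

View pics/w8.png

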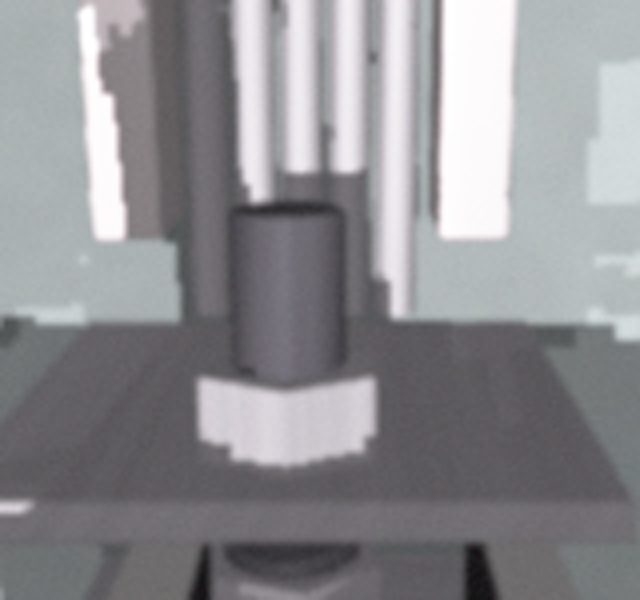

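The grip width is on target, and the head is only partly visible past the bracket at crop (300,590). I press the -y finger in a bit more, then close stepwise while recentring so that contact stays.

>>> {"method": "send_rows", "body": {
  "linear": [
    [0,0.001,0.001],
    [0,0.002,0.002],
    [0,0.002,0.002]
  ],
  "twist": [0,0,0],
  "force": 60
}}

```text
t: 14.13
position: [0.5941, 0.126, 0.0648]
orientation: [0.021, 1.0, -0.004, 0.001]
wrist_force: [-0.1, -12.5, 8.2]
width: 0.427
grip_force: 5.6
```

Run:
```python
from h import *
go([.5937,.1183,.066],177.6); print(np.round(observe()["moment"],3))
```

```text
t 14.13 pos [0.5941 0.126  0.0648] yawx 177.55 shift [ 0.     -0.0077 -0.0011] twist -0.05 q [ 0.1   0.43  1.64 -0.01  1.07 -1.42] F [ -0.1 -12.5   8.2] w 40.1 grip 5.6
[-2.208  0.197 -0.063]
```

>>> {"method": "send_rows", "body": {
  "linear": [
    [0,-0.001,0],
    [0,-0.002,0],
    [0,-0.0025,0],
    [0,-0.0025,0]
  ],
  "twist": [0,0,0,0],
  "gripper": 0.035
}}

```text
t: 14.47
position: [0.5939, 0.1234, 0.065]
orientation: [0.022, 1.0, -0.004, 0.001]
wrist_force: [-0.1, -11.1, 7.0]
width: 0.374
grip_force: 5.5
```

Run:
```python
from h import *
go([.5937,.1183,.066],177.6); print(np.round(observe()["moment"],3))
```

```text
t 14.47 pos [0.5939 0.1234 0.065 ] yawx 177.52 shift [-0.     -0.0051 -0.001 ] twist -0.08 q [ 0.1   0.43  1.64 -0.01  1.07 -1.43] F [ -0.1 -11.1   7. ] w 35.1 grip 5.5
[-2.107  0.167  0.052]
```

>>> {"method": "send_rows", "body": {
  "linear": [
    [0,-0.001,0],
    [0,-0.002,0],
    [0,-0.0025,0],
    [0,-0.0025,0]
  ],
  "twist": [0,0,0,0],
  "gripper": 0.03
}}

```text
t: 14.8
position: [0.5938, 0.1209, 0.065]
orientation: [0.022, 1.0, -0.004, 0.001]
wrist_force: [0.1, -9.9, 9.0]
width: 0.319
grip_force: 5.5
```

>>> {"method": "send_rows", "body": {
  "linear": [
    [0,-0.001,0],
    [0,-0.002,0],
    [0,-0.003,0],
    [0,-0.0035,0],
    [0,-0.0035,0]
  ],
  "twist": [0,0,0,0,0],
  "gripper": 0.015,
  "force": 60
}}

```text
t: 15.22
position: [0.5937, 0.118, 0.0649]
orientation: [0.022, 1.0, -0.003, 0.001]
wrist_force: [-1.1, -9.6, 7.5]
width: 0.251
grip_force: 60.0
```

Run:
```python
from h import *
go([.5937,.1183,.066],177.6); print(np.round(observe()["moment"],3))
```

```text
t 15.22 pos [0.5937 0.118  0.0649] yawx 177.5 shift [ 0.      0.0003 -0.0011] twist -0.1 q [ 0.09  0.43  1.64 -0.01  1.07 -1.44] F [-1.1 -9.6  7.5] w 23.6 grip 60.0
[-1.835  0.112  0.056]
```

Run:
```python
from h import *
for c in("scene","top"):
    d=cam(c)
    for r in spot_in("key_grip",c)[:5]: print(c,round(r["conf"],2),world(d,r["location"]).round(3))
s=observe(); print(s["t"],s["width"]*94,s["grip_force"],Ro.from_quat(s["orientation"]).as_matrix().round(4))
```

```text
scene 0.91 [ 0.392 -0.35   0.072]
scene 0.72 [ 0.588 -0.386  0.076]
scene 0.62 [ 0.527 -0.48   0.076]
scene 0.54 [ 0.551 -0.037  0.088]
top 0.71 [ 0.371 -0.336  0.099]
top 0.62 [ 0.516 -0.469  0.083]
top 0.43 [ 0.573 -0.369  0.105]
15.4167 23.229234552589666 59.99119168147445 [[-0.9991  0.0434  0.0015]
 [ 0.0433  0.999  -0.0065]
 [-0.0017 -0.0064 -1.    ]]
```

The key stands at the lock (0.551,-0.037,0.088), and the head is held flat to flat at 23.2-23.6 mm with 60 N. Handing in.

```bash
python3 -c "
from bench import close_job; print(close_job())"
```

```text
the job is handed in; nothing more can be done
None
```

I turned the lock with the key to its stop and left the key standing on the screw. I turned the bolt head back and handed the job in at about 15.4 s, still gripping it at 60 N. That its flats are upright rests on the 23–24 mm grip width, as the bracket hid the head from the camera. I viewed 11 pictures, one over your limit of 10.

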